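# Zero check of a cordless probe in the guide stand

### The job

Run a zero check of the probe: first push the test button on the meter fully down and let it spring back, then lift the probe by its handle straight out of its rest and lower its rod through the guide hole of the stand until the tip is about half-way down inside the empty glass. The probe must never touch the guide or the glass, and everything else on the bench stays where it is. Finish while still holding the probe there: upright, still, and centred in the guide hole.

Things in the scene. Friction and masses are not known exactly. Their poses are not given: they have to be found in the camera images.
- test (a joint): spring push button on the meter: 0 = up, 0.006 m = fully down. It springs back by itself; it needs about 1.5 N to start moving and 5 N fully down
- test_top (a point): centre of the flat top of that button: white plastic disc of 28 mm diameter standing 6 mm proud of a round black bezel of 44 mm diameter, 88 mm above the bench on the meter's top; pressed straight down. The small grey knob with a pointer bar, 70 mm from it and 83 mm above the bench, is not the button
- meter: the meter: beige instrument box 180 (x) x 130 (y) x 70 (z) mm, fixed to the bench, with a dark display on top. Origin: centre of its underside. The button is at x -55, y +30 mm in its frame, the small knob at x -55, y -40 mm
- rest: the probe's rest: grey plastic trestle, foot 80 (x) x 100 (y) x 12 mm, two legs, and a top plate 50 (x) x 80 (y) x 14 mm with its upper face 135 mm above the bench and a round 16 mm hole through its middle; fixed. Origin: centre of its underside, under the hole
- probe: cordless probe, loose, 0.1 kg, upright in the rest. Steel rod 10 mm diameter, 115 mm long; above it a round collar (34 mm diameter, 6 thick), then a square white handle 24 x 24 mm, 121 to 181 mm above the tip. Origin: the rod's lower tip; z up along the rod, x and y square to the handle's flats. At the start the collar lies on the rest, the tip 20 mm above the bench, 3 mm play round the rod
- probe_collar (a point): centre of the underside of the probe's collar, the upper end of the rod, 115 mm above the tip on the rod's axis
- stand: the guide stand, fixed: beige foot 190 (x) x 110 (y) x 10 mm, a steel post at x +72 mm, and an aluminium arm that runs from the post towards -x and ends in a square guide block 56 x 56 x 20 mm with the guide hole. Origin: centre of the foot's underside. Nothing on it is higher than 110 mm above the bench
- bore (a point): centre of the upper mouth of the guide hole: a vertical round through hole of 24 mm diameter in the guide block, x -30, y 0 in the stand's frame. The mouth is 110 mm above the bench, the block's underside 90 mm
- glass: small empty glass, loose, standing on the stand's foot under the guide hole (centred on it within about 4 mm): 70 mm outer diameter at the rim, 60 mm tall, 3 mm wall. Origin: centre of its underside, 10 mm above the bench; so its inner floor is about 15 mm and its rim 70 mm above the bench
- weight: bystander: steel calibration weight with a knob, 32 mm diameter, 48 mm tall, loose. Origin: centre of its underside
- jar: bystander: small white jar with a lid, 36 mm diameter, 45 mm tall, loose. Origin: centre of its underside
- screwdriver: bystander: small screwdriver lying down, 150 mm long, along its x axis, loose
- stopper: bystander: cork stopper, 34 mm diameter, 30 mm tall, loose. Origin: centre of its underside
- dish: bystander: shallow glass dish, 84 mm diameter, 20 mm tall, loose. Origin: centre of its underside
- vial: bystander: amber glass bottle with a cap, 44 mm diameter, 85 mm tall, loose. Origin: centre of its underside
- slidebox: bystander: grey slide box 90 x 80 x 35 mm, loose. Origin: centre of its underside
There are look-alikes about, which are no part of the job. Of the things like the probe, leave any that is blue or red; of the rest the smaller one is meant.

How it is judged (in metres and radians):
On the way, in this order (a step that is already met when the one before it is completed fails the run):
1. the test button is pushed fully down (at least 5 of its 6 mm) (value of joint test above 0.005 m), for 0.04 s.
2. the test button has sprung back (value of joint test below 0.001 m), for 0.04 s.
3. the gripped probe is lifted clear of its rest (z of probe in the frame of rest above 0.135 m and contact force between probe and the fingers above 1 N), for 0.04 s.
4. the tip of the probe is in the guide hole (z of probe in the frame of bore below -0.002 m and horizontal distance between probe and bore below 0.007 m), for 0.04 s.
At the end, for the whole second after the job is handed in: The fingers hold the probe still and upright in the guide hole: both ends of the rod within 4 mm of the hole's axis, tip 25 to 60 mm above the bench (inside the glass), touching neither stand, glass nor rest; the glass stands under the hole and the button is up (horizontal distance between each of probe, probe_collar and bore below 0.004 m and height (world z) of probe between 0.025 and 0.06 m and linear speed of probe below 0.01 m/s and angle between each of probe, glass's own z axis and vertical below 0.1 rad and contact force between probe and the fingers above 1 N and contact force between probe and stand below 0.1 N and contact force between probe and glass below 0.1 N and contact force between probe and rest below 0.1 N and horizontal distance between glass and bore below 0.015 m and height (world z) of glass below 0.015 m and value of joint test below 0.001 m); the arm keeps its last pose, push and grip.
It fails at once if the probe touches the guide stand (more than 0.3 N) (contact force between probe and stand above 0.3 N).
It fails at once if the probe touches the glass (more than 0.3 N) (contact force between probe and glass above 0.3 N).
It fails at once if the glass is shifted by more than 15 mm (distance of glass from where it was at the start of the episode above 0.015 m).
It fails at once if something else on the bench is shifted by more than 30 mm (distance of any of weight, jar, screwdriver, stopper, dish, vial, slidebox from where it was at the start of the episode above 0.03 m).
It also fails if it takes over 58 s, if anything falls off the work surface, if the arm or the gripper's body presses on something with over 40 N, if the wrist force passes 120 N, or if a joint passes its speed limit or range.

### The arm

A 6-joint arm with a two-finger parallel gripper is mounted at the origin on the work surface. World frame = base frame: x ahead of the robot, y to its left, z up, the work surface at z = 0. Lengths are in mm, angles in rad, forces in N, time in s.
With the tool pointing down it reaches from about 350 to 775 mm from the base axis. Payload 7.3 kg.
Tool frame: the origin (TCP) lies on the centre line of the jaws, within the pads' length; the fingertips stand 11 mm ahead of it and the grasp point (between the pads) lies 8 mm behind it; z points along the fingers, y is the line along which they close (so a half turn about z gives the same grasp; the last joint's range is limited). The gripper opens to 92 mm and grips with 3 to 60 N. Pads are 19 mm wide; open, the fingers measure 130 mm over their backs; the gripper's body (75 mm by 190 mm) begins 47 mm behind the grasp point.
Start: joints at [-1.481, 0.342, 1.524, -0, 1.275, -0.146], TCP at [122.672, -510.485, 237.741] pointing down, gripper open.
Joint ranges: [-2.53, 2.53], [-0.77, 2.02], [0.04, 2.7], [-1, 4.14], [0.28, 2.66], [-3.11, 3.11]. Speed limits (rad/s): [2.57, 2.57, 3.14, 3.14, 3.14, 3.14].

### API

Orientations are given as [roll, pitch, yaw] about the fixed x, y, z axes, in that order (R = Rz(yaw) Ry(pitch) Rx(roll)).
In Python, from plant import bot gives the robot as it stands.
- The arm moves only by the tool step_arm, never from a script. Its argument "deltas" is a list of rows, each a list of 5 numbers: the opening, from 0 (shut) to 1 (fully open), then the shift along the tool's x, y, z each as a share of 0.5 m, from -1 to 1, then the turn about the tool's z as a share of pi/2 rad, from -1 to 1. In form: [[claw, x, y, z, turn], ...]. A call has 1 to 8 rows; each row shifts and turns the commanded pose from where the row before left it, along the tool's axes as they then stand; what a row does not reach is not made up. A row lasts 1/10 s, in which the tool goes at most 50 mm and 8.59 degrees, less where a joint would pass 70% of its speed; a pose out of reach is approached as far as the arm can. A call with a number of a shift or a turn outside -1 to 1 is refused whole. A call with a gripper value outside its range is refused whole. The fingers move at their own pace and stop on an object; the grip force is fixed at half the most. Time passes only in rows, so rows that do not move let the fingers close. It gives the time, the measured TCP pose, the force, the opening and the grip force at its end, in the units of the state.
- bot.get_obs(): the state, without advancing time (a new reading comes with each control period).
- bot.capture(name): name is "side" or "top"; returns (picture, depth): 384x512x3 uint8, red, green, blue; 384x512 float32, mm along the optical axis (not along the pixel's ray), 0 where there is no reading.
- bot.camera_params(name): a dict with "fov_y" (degrees; the focal length in pixels is half the picture's height over the tangent of half this angle, whatever the lens; pixels are square), "cx", "cy" (the principal point, pixels), "k1" (the pictures are not rectified: a ray, as slopes to the right and down, at radius r is drawn at 1 + k1 r^2 times it, then the intrinsics apply), "rvec" (rotation vector, rad) and "tvec" (3), from world to camera coordinates, as OpenCV has them. Camera axes: x right, y down, z forward; pixel columns grow to the right and rows downward; lengths in mm; the calibration is good to about 2 mm. A picture is of the moment at which its call begins. camera_params takes no time and is no camera call.
- bot.close_job(): hands the job in; it is judged then, once.
The state is a dict: "time": time; "joint_positions": joint angles; "dq": joint speeds; "tau": joint torques, N m; "tool_pos": TCP position; "tcp_rot": TCP orientation; "contact_force": force on the tool from outside, world axes, zero at the start; "moment": the same for the moment, N m; "grip_width": finger opening in mm; "finger_force": force on a finger pad.
Only numpy, scipy, OpenCV 4.12 (cv2) and the standard library are available. Lean on these libraries where they do the work, as an engineer would, in place of code of your own. Each camera call takes 0.05 s, during which the arm holds its last target. There are 200 camera calls.

## Working session

There is one attempt and no reset: what is moved stays moved. The work goes in short steps, Python scripts to look and compute and a tool call to move; the robot and the scene stay as the last step left them, time stands still between calls to the robot, and variables do not carry over. Pictures are saved under pics/ and viewed, at most 10 in all, crops included, and the job is handed in when it is done.

Besides the shell and the picture viewer there is one more tool, called after ">>>" as name(argument=value, ...) on one line, values as JSON. step_arm: Moves the arm, as the interface text tells. Shift numbers are shares of 0.5 m and turn numbers shares of pi/2 rad, none past 1 either way. Its arguments: {"type":"object","properties":{"deltas":{"type":"array","items":{"type":"array","items":{"type":"number","minimum":-1,"maximum":1}}}},"required":["deltas"]}

```bash
mkdir -p pics; cat > h.py <<'E'
import numpy as np, cv2
from plant import bot
def cam(n):
    p=bot.camera_params(n); f=192/np.tan(np.radians(p['fov_y'])/2)
    R=cv2.Rodrigues(np.array(p['rvec'],float))[0]; t=np.array(p['tvec'],float)
    K=np.array([[f,0,p['cx']],[0,f,p['cy']],[0,0,1.]])
    return p,K,R,t
def slopes(n,uv):
    p,K,R,t=cam(n); d=np.array([p['k1'],0,0,0,0.])
    return cv2.undistortPoints(np.array(uv,float).reshape(-1,1,2),K,d,None,None,None).reshape(-1,2) if 0 else cv2.undistortPointsIter(np.array(uv,float).reshape(-1,1,2),K,d,None,None,(3,50,1e-10)).reshape(-1,2)
def plane(n,uv,z):
    p,K,R,t=cam(n); s=slopes(n,uv); d=np.c_[s,np.ones(len(s))]@R; c=-R.T@t
    return c+d*((z-c[2])/d[:,2])[:,None]
def proj(n,X):
    p,K,R,t=cam(n); return cv2.projectPoints(np.array(X,float).reshape(-1,1,3),cv2.Rodrigues(R)[0],t,K,np.array([p['k1'],0,0,0,0.]))[0].reshape(-1,2)
def cloud(n,depth):
    p,K,R,t=cam(n); v,u=np.mgrid[:384,:512]; s=slopes(n,np.c_[u.ravel(),v.ravel()])
    P=np.c_[s,np.ones(len(s))]*depth.ravel()[:,None]
    return ((P-t)@R).reshape(384,512,3)
E
python3 - <<'E'
from h import *
for n in('side','top'):
    im,d=bot.capture(n); np.savez(f'{n}0.npz',im=im,d=d)
    cv2.imwrite(f'pics/{n}0.png',cv2.resize(im[...,::-1],(768,576),interpolation=cv2.INTER_CUBIC))
    p,K,R,t=cam(n); print(n,p,-R.T@t)
print(bot.get_obs())
E
```

```text
side {'fov_y': 56.982212010813285, 'cx': 261.93815196158045, 'cy': 196.6170945993827, 'k1': -0.006001455877437481, 'rvec': array([ 0.35666201, -2.67090194,  1.36622291]), 'tvec': array([558.00371597, 228.1960806 , 834.14891734])} [396.20059272 670.21950716 673.10988484]
top {'fov_y': 50.34395431593643, 'cx': 257.99377818252736, 'cy': 191.55903317549482, 'k1': -0.09227540338703293, 'rvec': array([ 2.11713527, -2.16365057,  0.11121323]), 'tvec': array([ -10.10968279,  613.83637946, 1323.42238277])} [ 434.47511861  -59.0485554  1391.43406206]
{'time': 0.1, 'joint_positions': array([-1.48100715e+00,  3.42655223e-01,  1.52491356e+00,  2.87801067e-05,
        1.27539336e+00, -1.46009503e-01]), 'dq': array([-0.00102646,  0.00047832, -0.00065363, -0.00139828, -0.00022723,
       -0.00237166]), 'tau': array([ 1.59192892e-03, -4.32006347e+01, -2.44694030e+01,  7.19582615e-02,
        5.26890904e-02, -4.74642491e-05]), 'tool_pos': array([ 122.64446157, -510.12241422,  237.11608531]), 'tcp_rot': array([-3.14024174e+00, -2.26477955e-04,  2.35790133e-01]), 'contact_force': array([-0.554183  , -0.54381689, -0.09359377]), 'moment': array([-0.00939868,  0.01139439,  0.03844182]), 'finger_force': 0.0, 'grip_width': 91.7869788103877}
```

View pics/side0.png

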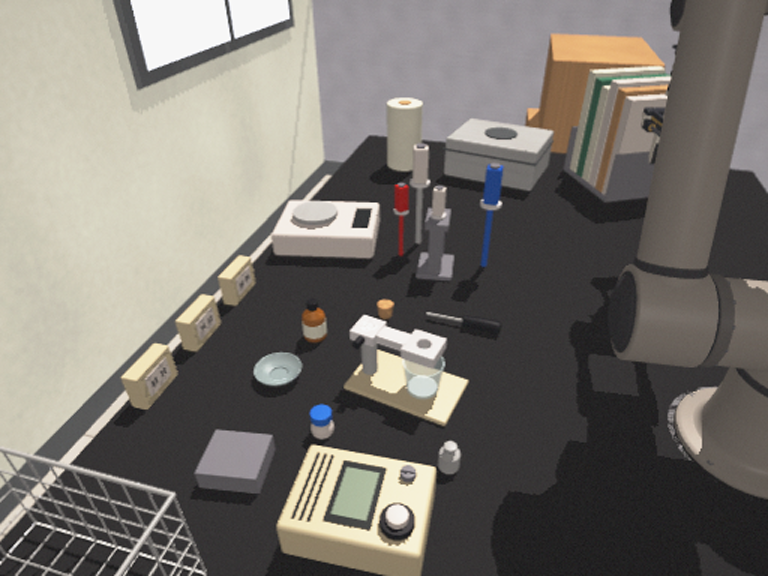

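View pics/top0.png

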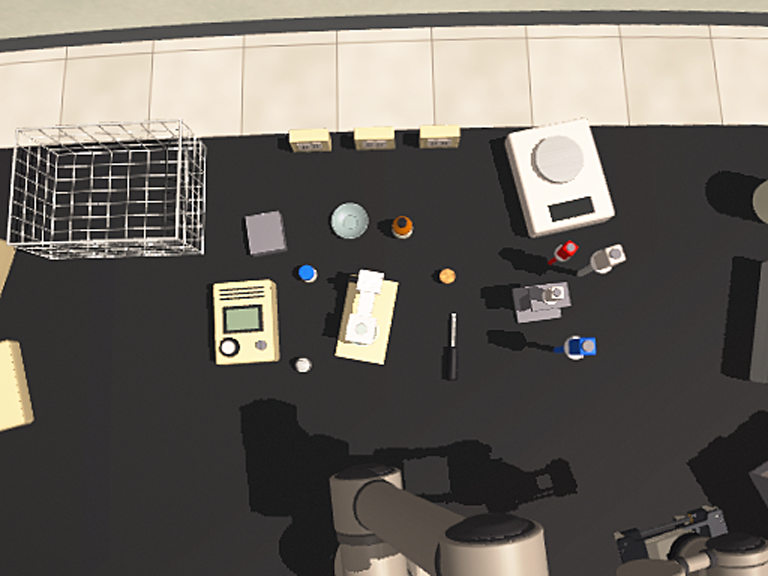

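The side view shows the button at (398,518) and the knob at (408,472) on the meter. The probe candidates are white in the rest at (438,200), taller white at (420,165), red at (401,198) and blue at (492,185). By the description I choose the smaller white one in the rest (438,200), which is at (556,294) in the top view. The button is at (229,347) in the top view and the guide block at (361,328).

```bash
python3 - <<'E'
from h import *
tiles=[]
for n,rs in(('top',[(143,220,34),(232,216,34),(365,200,34)]),('side',[(264,345,34),(285,235,34),(292,150,45)])):
    z=np.load(n+'0.npz'); im=z['im']; C=cloud(n,z['d'])
    row=[cv2.resize(im[v-h:v+h,u-h:u+h,::-1],(264,264),interpolation=cv2.INTER_CUBIC) for u,v,h in rs]
    tiles.append(np.hstack(row))
    # height bands
    def band(u,v,h,lo,hi):
        c=C[v-h:v+h,u-h:u+h].reshape(-1,3); m=(c[:,2]>lo)&(c[:,2]<hi); c=c[m]
        if len(c)<4: return len(c)
        r=cv2.minAreaRect(c[:,:2].astype(np.float32)); return len(c),c.mean(0).round(1),np.round(r[0],1),np.round(r[1],1),round(r[2],1)
    (bu,bv,_),(gu,gv,_),(pu,pv,_)=rs
    print(n,'button',band(bu+(10 if n=='top' else 0),bv,14,84,93)); print(' guide',band(gu,gv,30,103,117))
    print(' handletop',band(pu,pv-(0 if n=='top' else 20),20,193,209)); print(' resttop',band(pu,pv,30,128,134))
cv2.imwrite('pics/crop1.png',np.vstack(tiles))
E
```

```text
top button (41, array([488.8, 320.5,  89.6]), array([490.1, 322.8]), array([31.4, 21.7]), 75.1)
 guide (545, array([557.2,  25.3, 108.7]), array([556.9,  26.2]), array([ 61.5, 137.3]), 84.8)
 handletop (69, array([ 575.2, -359.2,  201. ]), array([ 574.6, -359.8]), array([23.8, 23.8]), 86.8)
 resttop (140, array([ 575.9, -356.5,  132.1]), array([ 603.9, -358.1]), array([112.5,  81.8]), 2.3)
side button (174, array([486.2, 325. ,  90.6]), array([487. , 325.1]), array([33. , 31.6]), 8.6)
 guide (551, array([534.6,  32.9, 109.2]), array([546.5,  29.3]), array([ 58.3, 112.1]), 79.9)
 handletop (84, array([ 606.7, -400.2,  200.4]), array([ 604.3, -399.4]), array([ 30. , 133.7]), 34.2)
 resttop (49, array([ 613.2, -366.8,  131.2]), array([ 607.6, -382.2]), array([ 91.5, 161.5]), 54.4)
```

View pics/crop1.png

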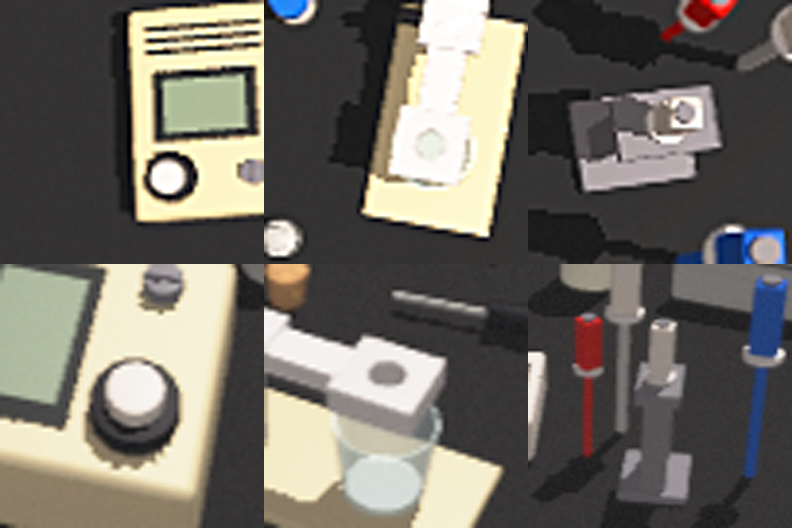

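```bash
python3 - <<'E'
from h import *
P={'button':((152.3,231.6),(264.8,344),88),'bore':((240.8,219.6),(283.5,229.1),110),'probetop':((371.5,194.9),(292.7,125.8),201)}
for k,(a,b,z) in P.items():
    print(k,plane('top',[a],z-0)[0].round(1),plane('side',[b],z)[0].round(1))
# contour centroids
def cen(n,u,v,h,f,zz):
    im=np.load(n+'0.npz')['im'].astype(int)
    m=f(im).astype(np.uint8); k=np.zeros_like(m); k[v-h:v+h,u-h:u+h]=1
    nn,l,s,c=cv2.connectedComponentsWithStats(m*k,connectivity=4); i=l[v,u]
    print(n,i,s[i],c[i].round(2),plane(n,[c[i]],zz)[0].round(1))
white=lambda im:(im.min(2)>150)&(im.max(2)-im.min(2)<25)
dark=lambda im:(im.max(2)<150)
hole=lambda im:(im.max(2)<225)
cen('top',152,231,8,white,88)
cen('side',265,342,14,white,88)
cen('top',241,219,6,hole,110)
cen('side',283,229,8,dark,110)
im=np.load('top0.npz')['im'];print(im[214:226:2,234:248:2].min(2));im=np.load('side0.npz')['im'];print(im[222:236:2,276:292:2].max(2))
E
```

```text
button [485.  318.8  88. ] [485.3 322.3  88. ]
bore [516.6  30.5 110. ] [515.4  32.9 110. ]
probetop [ 574.4 -360.6  201. ] [ 574.2 -355.2  201. ]
top 1 [148 228   8   8  47] [151.64 231.19] [486.3 321.   88. ]
side 1 [257 336  16  14 159] [264.42 342.5 ] [486.8 319.6  88. ]
top 0 [     0      0    512    384 196602] [255.5 191.5] [604.6 -17.4 110. ]
side 2 [279 227   8   5  35] [282.43 229.06] [517.9  33.4 110. ]
[[249 248 249 253 251 247 246]
 [247 249 208 219 204 247 248]
 [248 246 224 231 230 232 247]
 [248 237 231 230 230 225 249]
 [248 250 222 228 236 250 248]
 [249 249 248 248 248 248 249]]
[[242 242 243 242 241 228  84  54]
 [242 243 243 243 243 243 243 241]
 [242 240 188 174 182 239 243 244]
 [243 172 141 143 140 141 240 244]
 [243 171 141 143 144 134 241 244]
 [243 243 227 197 210 242 243 244]
 [243 244 243 244 243 243 244 244]]
```

```bash
python3 - <<'E'
from h import *
for n in('side','top'):
    z=np.load(n+'0.npz'); im=z['im'].astype(int); C=cloud(n,z['d']); X=C.reshape(-1,3); I=im.reshape(-1,3)
    reg=(abs(X[:,0]-575)<170)&(abs(X[:,1]+358)<170)&(X[:,2]>60)&(X[:,2]<400)
    red=(I[:,0]-I[:,2]>60);blue=(I[:,2]-I[:,0]>50);wh=~red&~blue
    for k,m in(('red',red),('blue',blue)):
        c=X[reg&m]; print(n,k,len(c),c[:,2].min().round(),c[:,2].max().round(),np.median(c,0).round())
    c=X[reg&wh]; 
    for lo in range(100,320,20):
        q=c[(c[:,2]>=lo)&(c[:,2]<lo+20)]
        if len(q): 
            k=q[np.hypot(q[:,0]-575,q[:,1]+358)>55]
            print(n,lo,len(q),'near',len(q)-len(k),'far',len(k),np.median(k,0).round() if len(k) else '')
print(proj('top',[[575,-358,201]]))
t=np.load('top0.npz'); im=t['im']
# handle top square mask for yaw
c=im[185:206,361:382].min(2); print(c)
E
```

```text
side red 175 61.0 183.0 [ 666. -389.  150.]
side blue 332 60.0 247.0 [ 467. -386.  196.]
side 100 87 near 50 far 37 [ 644. -455.  114.]
side 120 223 near 185 far 38 [ 647. -457.  123.]
side 140 88 near 53 far 35 [ 488. -401.  157.]
side 160 160 near 45 far 115 [ 626. -444.  165.]
side 180 129 near 55 far 74 [ 640. -447.  188.]
side 200 78 near 21 far 57 [ 637. -448.  211.]
side 220 63 near 0 far 63 [ 638. -448.  231.]
side 240 83 near 0 far 83 [ 634. -450.  248.]
top red 80 63.0 186.0 [ 664. -391.  173.]
top blue 151 68.0 249.0 [ 467. -388.  241.]
top 100 29 near 10 far 19 [ 657. -391.  117.]
top 120 328 near 314 far 14 [ 676. -388.  122.]
top 140 35 near 23 far 12 [ 462. -387.  158.]
top 160 150 near 14 far 136 [ 622. -444.  164.]
top 180 87 near 37 far 50 [ 644. -446.  186.]
top 200 81 near 48 far 33 [ 632. -450.  211.]
top 220 33 near 0 far 33 [ 633. -450.  231.]
top 240 174 near 0 far 174 [ 635. -456.  247.]
[[370.59978588 194.71727525]]
[[ 51  51  51  52  51  52  52  52  52  50  51  52  51  51  50  51  51  51
   52  53  52]
 [ 53  51  52  48  51  51  52  52  52  51  51  50  49  
[... 1025 characters left out ...]
3  96  98  95 124 234 255 255 255 255 255 255 255 158 168 180
  131  37  47]
 [100 148 119  92  94  95  90  81  80  80  94  90  99 135 159 164 169 177
  139  56  46]
 [ 69 124 217  79  87 104 103 102 103 128 161 154 169 168 167 166 169 175
  150  80  45]
 [172  75 174 255 255 255 255 255 255 225 166 168 169 168 168 168 169 174
  146  79  41]
 [174 172 156  98 228 255 255 253 234 161 166 169 169 168 170 170 171 175
  166 105  41]
 [169 170 170 166 160 157 155 157 162 167 169 172 173 174 176 178 179 183
  193 138  42]
 [170 168 169 168 168 167 167 167 170 171 172 176 170 154 140 117 102  66
   44  39  46]
 [171 170 171 171 171 165 131 118 151 166 134 111  81  24  34  40  40  43
   46  49  50]]
```

>>> step_arm(deltas=[[0,0.085,0.033,-0.04,0],[0,0.085,-0.033,-0.03,0],[0,0.085,-0.04,0,0],[0,0.08,-0.06,0,0],[0,0.06,-0.07,0,0],[0,0.05,-0.08,0,0],[0,0.05,-0.08,0,0],[0,0,0,0,0]])

```text
time: 0.9
tool_pos: [325.7, -287.4, 272.7]
tcp_rot: [-3.139, -0.001, 0.241]
contact_force: [-0.1, -0.2, -0.1]
grip_width: 32.5
finger_force: 0.0
```

Neighbours: tall white at (635,-452), blue at (467,-387), red at (665,-390). Closing along world y keeps the gripper clear of all three.

>>> step_arm(deltas=[[0,0.05,-0.08,0,0],[0,0.05,-0.08,0,0],[0,0.05,-0.08,0,0],[0,0.05,-0.08,0,0],[0,0.05,-0.08,0,0],[0,0.05,-0.08,0,0],[0,0.05,-0.08,0,0],[0,0.05,-0.08,0,0]])

```text
time: 1.7
tool_pos: [445.0, 67.2, 272.6]
tcp_rot: [3.141, -0.0, 0.236]
contact_force: [1.7, -1.5, -0.1]
grip_width: 0.2
finger_force: 0.0
```

>>> step_arm(deltas=[[0,0.05,-0.08,0,0],[0,0.05,-0.08,0.02,0],[0,0.05,-0.08,0.02,0],[0,0.025,-0.08,0.02,0],[0,0.02,-0.08,0.02,0],[0,0,0,0,0],[0,0,0,0,0]])

```text
time: 2.4
tool_pos: [492.4, 283.1, 231.6]
tcp_rot: [3.141, 0.002, 0.237]
contact_force: [-0.1, -1.0, 0.7]
grip_width: 0.7
finger_force: 0.0
```

>>> step_arm(deltas=[[0,0.005,-0.075,0,0],[0,0,0,0.08,0],[0,0,0,0.08,0],[0,0,0,0.06,0],[0,0,0,0,0],[0,0,0,0,0]])

```text
time: 3.0
tool_pos: [487.1, 319.0, 123.6]
tcp_rot: [3.141, -0.0, 0.234]
contact_force: [0.1, -0.4, 0.6]
grip_width: 0.4
finger_force: 0.0
```

```bash
python3 - <<'E'
from h import *
im,d=bot.capture('side'); u,v=265,330
a=im[v-60:v+60,u-60:u+60,::-1]
im2,_=bot.capture('top'); b=im2[170:290,90:210,::-1]
cv2.imwrite('pics/b1.png',cv2.resize(np.hstack([a,b]),(800,400),interpolation=cv2.INTER_CUBIC))
o=bot.get_obs(); print(o['tool_pos'],o['contact_force'])
E
```

```text
Traceback (most recent call last):
ValueError: all the input array dimensions except for the concatenation axis must match exactly, but along dimension 0, the array at index 0 has size 114 and the array at index 1 has size 120
```

```bash
python3 - <<'E'
from h import *
im,d=bot.capture('side')
a=im[244:384,195:335,::-1]
cv2.imwrite('pics/b1.png',cv2.resize(a,(560,560),interpolation=cv2.INTER_CUBIC))
E
```

```text
(no output)
```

View pics/b1.png

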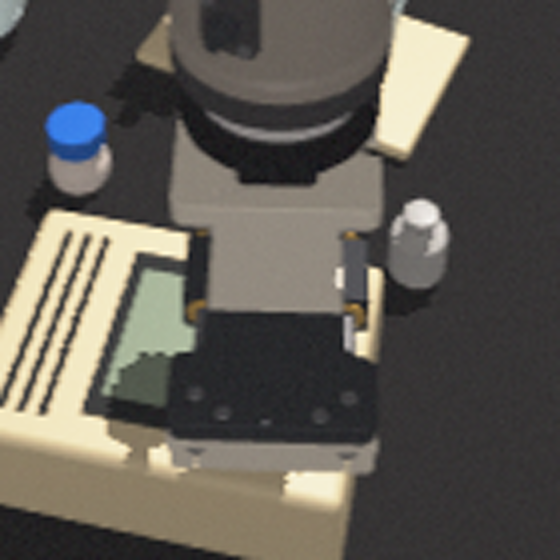

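The gripper hides the button (the meter shows around it), but the TCP reads within 1–2 mm of it. I'll press and watch the force.

>>> step_arm(deltas=[[0,0,0,0.04,0],[0,0,0,0.012,0],[0,0,0,0,0]])

```text
time: 3.45
tool_pos: [487.1, 320.1, 98.0]
tcp_rot: [-3.141, -0.002, 0.236]
contact_force: [-1.2, -0.2, 4.3]
grip_width: 0.2
finger_force: 2.2
```

>>> step_arm(deltas=[[0,0,0,0.004,0],[0,0,0,0,0]])

```text
time: 3.65
tool_pos: [487.1, 320.1, 97.2]
tcp_rot: [-3.141, -0.003, 0.236]
contact_force: [-1.5, -1.5, 7.6]
grip_width: 0.2
finger_force: 4.2
```

>>> step_arm(deltas=[[0,0,0,0.004,0],[0,0,0,0,0]])

```text
time: 3.85
tool_pos: [487.2, 320.1, 97.0]
tcp_rot: [-3.141, -0.004, 0.236]
contact_force: [-6.1, -4.1, 20.2]
grip_width: 0.5
finger_force: 10.3
```

>>> step_arm(deltas=[[0,0,0,0.004,0],[0,0,0,0,0]])

```text
time: 4.05
tool_pos: [487.3, 320.2, 96.7]
tcp_rot: [-3.141, -0.005, 0.236]
contact_force: [-9.4, -5.9, 31.6]
grip_width: 0.6
finger_force: 16.3
```

>>> step_arm(deltas=[[0,0,0,-0.012,0],[0,0,0,0,0]])

```text
time: 4.25
tool_pos: [487.3, 320.2, 99.6]
tcp_rot: [-3.141, -0.004, 0.236]
contact_force: [-0.0, -0.6, 4.1]
grip_width: 0.3
finger_force: 1.7
```

>>> step_arm(deltas=[[0,0,0,-0.004,0],[0,0,0,0,0]])

```text
time: 4.45
tool_pos: [487.2, 320.2, 99.7]
tcp_rot: [-3.141, -0.003, 0.236]
contact_force: [2.5, 1.1, 2.5]
grip_width: 0.7
finger_force: 1.7
```

>>> step_arm(deltas=[[0,0,0,-0.004,0],[0,0,0,0,0]])

```text
time: 4.65
tool_pos: [486.6, 320.1, 100.9]
tcp_rot: [-3.141, -0.001, 0.236]
contact_force: [1.6, 2.2, 2.9]
grip_width: 0.4
finger_force: 1.4
```

>>> step_arm(deltas=[[0,0,0,-0.004,0],[0,0,0,0,0]])

```text
time: 4.85
tool_pos: [486.0, 319.9, 102.5]
tcp_rot: [3.141, 0.001, 0.236]
contact_force: [1.3, 0.2, 1.8]
grip_width: 0.6
finger_force: 0.9
```

The force fell smoothly from 5 to 1.8 N over about 6 mm, so that was the button's spring and it went fully down. Next I'll raise the arm and go above the probe.

>>> step_arm(deltas=[[0.3,0,0,-0.03,0],[0.6,0,0,-0.08,0.091],[0.6,0,0,-0.09,0.091],[0.6,0,0,-0.09,0],[0.6,0,0,-0.09,0],[0.6,0,0,-0.08,0],[0.6,0.016,0.09,0,0],[0.6,0.016,0.09,0,0]])

```text
time: 5.65
tool_pos: [497.1, 229.1, 333.0]
tcp_rot: [-3.142, -0.0, -0.047]
contact_force: [0.3, 0.0, -0.5]
grip_width: 53.9
finger_force: 0.0
```

>>> step_arm(deltas=[[0.6,0.016,0.09,0,0],[0.6,0.016,0.09,0,0],[0.6,0.016,0.09,0,0],[0.6,0.016,0.09,0,0],[0.6,0.016,0.09,0,0],[0.6,0.016,0.09,0,0],[0.6,0.016,0.09,0,0],[0.6,0.016,0.09,0,0]])

```text
time: 6.45
tool_pos: [542.9, -134.9, 331.9]
tcp_rot: [-3.14, 0.003, -0.05]
contact_force: [0.3, -0.7, 0.4]
grip_width: 54.8
finger_force: 0.0
```

>>> step_arm(deltas=[[0.6,0.016,0.09,0,0],[0.6,0.016,0.09,0,0],[0.6,0.016,0.09,0,0],[0.6,0.016,0.05,0,0],[0.6,0,0,0,0],[0.6,0,0,0,0]])

```text
time: 7.05
tool_pos: [567.1, -294.6, 331.4]
tcp_rot: [-3.139, 0.003, -0.051]
contact_force: [-0.5, 0.3, -0.2]
grip_width: 55.2
finger_force: 0.0
```

>>> step_arm(deltas=[[0.6,0.011,0.063,0,0],[0.6,0.011,0.062,0,0],[0.6,0,0,0.08,0],[0.6,0,0,0.06,0],[0.6,0,0,0,0],[0.6,0,0,0,0]])

```text
time: 7.65
tool_pos: [575.7, -356.5, 263.7]
tcp_rot: [-3.141, 0.0, -0.049]
contact_force: [0.5, -0.6, 0.9]
grip_width: 55.1
finger_force: 0.0
```

```bash
python3 - <<'E'
from h import *
im,d=bot.capture('side'); np.savez('side1.npz',im=im,d=d)
o=bot.get_obs(); print(o['tool_pos'],o['tcp_rot']); T=o['tool_pos']
q=proj('side',[[T[0],T[1],T[2]-11],[T[0],T[1],201],[575,-358,201]]); print(q)
s=5; img=cv2.resize(im[70:190,230:370,::-1],None,fx=s,fy=s,interpolation=cv2.INTER_CUBIC)
for a,c in zip(q,[(0,255,0),(0,0,255),(255,0,255)]): cv2.circle(img,tuple(int(x) for x in ((a-[230,70]+.5)*s)),3,c,-1)
cv2.imwrite('pics/p1.png',img)
E
```

```text
[ 576.1829092  -357.06425005  265.04296622] [ 3.14008818e+00 -2.24962633e-03 -4.87078173e-02]
[[293.05972392 109.47512783]
 [292.1965648  125.48360709]
 [292.62188294 125.40472571]]
```

View pics/p1.png

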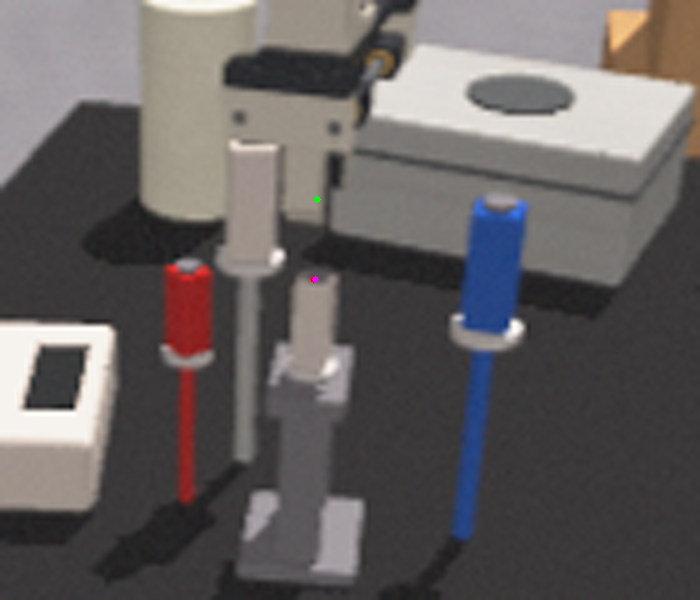

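The picture shows the jaws above the handle. The handle top is at (318,275) in the crop and my target at (314,280), so the aim is about 2 mm off in x. I'll shift slightly and go down.

>>> step_arm(deltas=[[0.6,-0.0025,0.003,0.06,0],[0.6,0,0,0.05,0],[0.6,0,0,0.04,0],[0.6,0,0,0,0]])

```text
time: 8.1
tool_pos: [573.8, -358.4, 187.1]
tcp_rot: [-3.14, 0.002, -0.049]
contact_force: [-1.2, 0.0, -0.0]
grip_width: 55.1
finger_force: 0.0
```

>>> step_arm(deltas=[[0.6,0,0,0.034,0],[0.6,0,0,0,0],[0.6,0,0,0,0]])

```text
time: 8.4
tool_pos: [574.8, -359.6, 172.9]
tcp_rot: [3.14, -0.002, -0.05]
contact_force: [-0.0, 0.2, 0.8]
grip_width: 55.3
finger_force: 0.0
```

Now I'll close in stages.

>>> step_arm(deltas=[[0.4,0,0,0,0],[0.3,0,0,0,0],[0.28,0,0,0,0],[0.28,0,0,0,0]])

```text
time: 8.8
tool_pos: [574.1, -359.4, 171.1]
tcp_rot: [3.141, -0.0, -0.05]
contact_force: [-0.2, 0.3, -0.1]
grip_width: 28.5
finger_force: 0.0
```

>>> step_arm(deltas=[[0,0,0,0,0],[0,0,0,0,0],[0,0,0,0,0],[0,0,0,0,0]])

```text
time: 9.2
tool_pos: [574.1, -359.4, 170.9]
tcp_rot: [3.141, -0.0, -0.05]
contact_force: [0.4, -0.6, 1.3]
grip_width: 23.9
finger_force: 29.9
```

>>> step_arm(deltas=[[0,0,0,-0.02,0],[0,0,0,-0.04,0],[0,0,0,-0.06,0],[0,0,0,-0.07,0],[0,0,0,-0.07,0],[0,0,0,-0.05,0],[0,0,0,0,0],[0,0,0,0,0]])

```text
time: 10.0
tool_pos: [574.0, -359.2, 325.7]
tcp_rot: [3.141, -0.0, -0.05]
contact_force: [-0.1, -0.5, -1.3]
grip_width: 23.9
finger_force: 29.9
```

```bash
python3 - <<'E'
from h import *
im,d=bot.capture('side'); np.savez('side2.npz',im=im,d=d)
o=bot.get_obs(); T=o['tool_pos']; print(T,o['tcp_rot'],o['contact_force'])
tip=T-[0,0,171-20]; print(proj('side',[tip,tip+[0,0,115]]))
cv2.imwrite('pics/l1.png',cv2.resize(im[40:190,220:370,::-1],None,fx=4,fy=4,interpolation=cv2.INTER_CUBIC))
E
```

```text
[ 573.77348899 -359.05401185  324.46396694] [-3.14040864e+00  1.67168823e-03 -5.00978324e-02] [ 0.33142778  1.22758442 -1.08420902]
[[292.62587428 133.27436042]
 [294.55728023  98.43911785]]
```

View pics/l1.png

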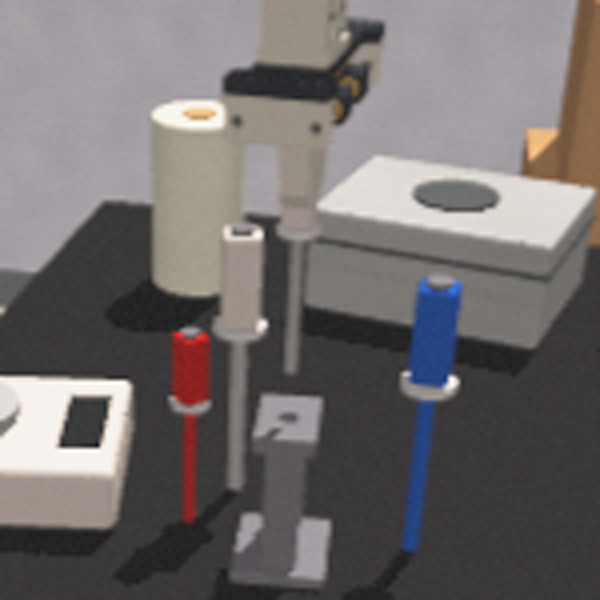

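The probe is lifted clear of the rest. Its tip is at crop (291,373) and its collar at (298,232), right where predicted from the TCP, so it is upright and on axis. Now to above the guide.

>>> step_arm(deltas=[[0,-0.007,-0.04,0,0],[0,-0.016,-0.08,0,0],[0,-0.016,-0.08,0,0],[0,-0.016,-0.08,0,0],[0,-0.016,-0.08,0,0],[0,-0.016,-0.08,0,0],[0,-0.016,-0.08,0,0],[0,-0.016,-0.08,0,0]])

```text
time: 10.85
tool_pos: [528.4, -55.0, 323.9]
tcp_rot: [-3.141, 0.003, -0.05]
contact_force: [0.5, 0.3, -1.0]
grip_width: 23.6
finger_force: 29.9
```

>>> step_arm(deltas=[[0,-0.016,-0.08,0,0],[0,-0.012,-0.06,0,0],[0,-0.007,-0.035,0,0],[0,0,0,0.05,0],[0,0,0,0,0],[0,0,0,0,0]])

```text
time: 11.45
tool_pos: [516.0, 31.5, 299.7]
tcp_rot: [3.142, 0.003, -0.05]
contact_force: [0.5, -0.3, -0.8]
grip_width: 23.7
finger_force: 29.9
```

```bash
python3 - <<'E'
from h import *
im,d=bot.capture('side'); np.savez('side3.npz',im=im,d=d)
it,dt=bot.capture('top')
o=bot.get_obs(); T=o['tool_pos']; print(T,o['tcp_rot'],o['contact_force'])
tip=T-[0,0,151]; print(proj('side',[tip,tip+[0,0,115],[516.5,32,110]]))
a=cv2.resize(im[140:265,220:345,::-1],(600,600),interpolation=cv2.INTER_CUBIC)
cv2.imwrite('pics/g1.png',a)
E
```

```text
[516.8162458   31.09717911 301.0327561 ] [ 3.14148423e+00 -1.34449642e-04 -5.08604707e-02] [ 0.53792234  0.42275675 -0.3869202 ]
[[283.69030229 215.62063084]
 [285.61462311 174.15137988]
 [283.13819364 228.78428631]]
```

View pics/g1.png

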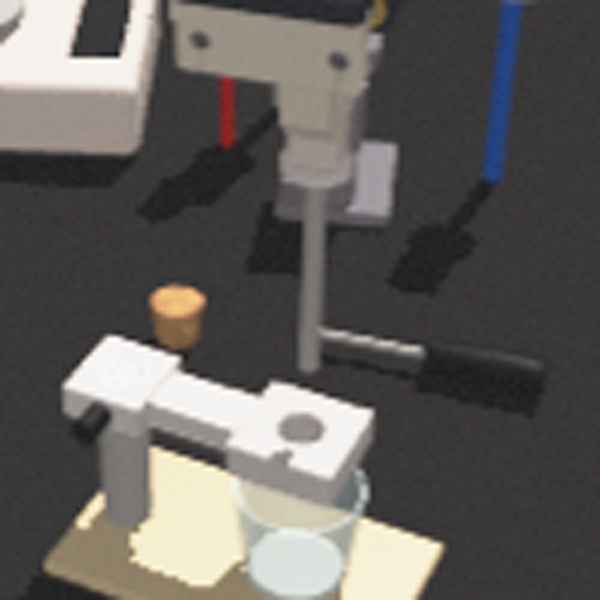

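```bash
python3 - <<'E'
from h import *
def wc(n,f,box,bg,fg,z):
    im=np.load(f)['im'].astype(float).mean(2); u0,v0,u1,v1=box
    w=np.clip((bg-im[v0:v1,u0:u1])/(bg-fg),0,1); v,u=np.mgrid[v0:v1,u0:u1]
    c=[(u*w).sum()/w.sum(),(v*w).sum()/w.sum()]; print(n,'hole',np.round(c,2),'area',w.sum().round(1),plane(n,[c],z)[0].round(1)); return c
for f in('side0.npz','side3.npz'): wc('side',f,(276,223,290,235),241,150,110)
wc('top','top0.npz',(235,213,247,225),247,232,110)
s=np.load('side3.npz')['im'].astype(float).mean(2)
print(s[223:236,274:292].round().astype(int))
print(s[206:222,278:292].round().astype(int))
t=np.load('top0.npz')['im'].astype(float).mean(2); print(t[209:229,230:252].round().astype(int))
T=np.array([516.5,31.3,300.3])
a=np.linspace(0,2*np.pi,40); z=T[2]-151
p=proj('side',np.c_[T[0]+5*np.cos(a),T[1]+5*np.sin(a),0*a+z]); print('tip ring u',p[:,0].min(),p[:,0].max(),'v',p[:,1].max())
h=proj('side',np.c_[516.5+12*np.cos(a),32+12*np.sin(a),0*a+110]); print('hole ring',h.min(0),h.max(0))
h=proj('top',np.c_[516.5+12*np.cos(a),32+12*np.sin(a),0*a+110]); print('hole ring top',h.min(0),h.max(0))
for zz in(165,185): print(zz,proj('side',[[T[0],T[1],zz]]))
print(proj('side',[[516.5,32,110],[517.5,32,110],[516.5,33,110],[516.5,32,111]]))
E
```

```text
side hole [282.3  228.79] area 53.2 [518.4  32.5 110. ]
side hole [281.99 229.27] area 54.3 [518.8  34.5 110. ]
top hole [240.24 218.68] area 43.6 [519.6  32.2 110. ]
[[240 241 241 241 242 242 242 243 243 242 242 243 242 240 239 227 165 108]
 [242 242 242 242 242 242 243 243 243 242 242 243 242 242 243 242 241 240]
 [241 242 242 242 242 242 240 238 238 237 241 243 242 243 243 243 244 243]
 [242 242 242 242 239 219 190 180 174 169 181 217 238 243 243 243 243 243]
 [242 242 242 240 220 168 147 148 146 143 144 155 190 235 243 243 243 243]
 [242 242 242 228 171 139 141 145 143 144 140 139 140 209 240 243 243 243]
 [242 242 243 227 165 139 143 147 142 143 143 141 136 180 234 243 243 243]
 [242 243 243 229 170 140 142 143 145 144 145 140 133 213 240 243 243 243]
 [243 242 243 241 226 171 143 144 145 145 143 136 176 232 242 243 243 244]
 [243 243 242 243 242 235 226 222 205 206 208 230 241 242 243 243 243 243]
 [243 242 242 243 240 208 225 241 241 242 242 243 242 243 243 244 243 244]
 [239 243 218 165 161 147 150 227 243 243 243 243 243 243 244 244 243 240]
 [178 192 164 140 138 138 187 236
[... 2535 characters left out ...]
50 250 251 253
  234 191 235 242]
 [218 255 255 255 255 255 254 254 253 253 253 253 252 252 252 252 252 253
  238 239 249 235]
 [126 123 115 186 217 229 249 255 255 255 255 255 255 254 253 252 253 252
  253 243 224 235]
 [117 116 115 110 146 185 165 124 152 174 193 236 245 253 255 255 255 248
  224 224 235 236]]
tip ring u 281.6680730814255 285.9197017918273 v 217.279770798537
hole ring [278.1788368  225.54852274] [288.1108116  232.08804254]
hole ring top [236.52466509 215.84081746] [244.13995638 223.46675804]
165 [[284.03747984 210.68131494]]
185 [[284.35810804 203.81237379]]
[[283.13819364 228.78428631]
 [282.73359528 228.71273123]
 [283.04893392 229.0477186 ]
 [283.15281907 228.47048387]]
```

In the side picture the tip is at (284.0,216.7) and the guide hole at about (282.2,228.9). Referred to the TCP, side and top views agree on a bore at about (519,33), so I'll correct by (+2.5,+2) mm and go down to just above the mouth.

>>> step_arm(deltas=[[0,0.005,-0.004,0.03,0],[0,0,0,0.025,0],[0,0,0,0,0],[0,0,0,0,0],[0,0,0,0,0]])

```text
time: 12.05
tool_pos: [519.7, 33.2, 274.2]
tcp_rot: [3.141, -0.002, -0.051]
contact_force: [-0.0, -0.1, -0.8]
grip_width: 23.8
finger_force: 29.9
```

```bash
python3 - <<'E'
from h import *
Ts=[];S=[]
for i in range(6):
    im,d=bot.capture('side'); S.append(im.astype(float)); Ts.append(bot.get_obs()['tool_pos'])
s=np.mean(S,0); T=np.mean(Ts,0); print(T.round(2),np.std(Ts,0).round(2)); np.savez('side4.npz',im=s,T=T)
tip=T-[0,0,151]
print('pred tip',proj('side',[tip])[0],'axis at 110',proj('side',[[T[0],T[1],110]])[0])
g=s.mean(2); print(g[218:236,275:293].round().astype(int))
cv2.imwrite('pics/g2.png',cv2.resize(s[170:250,240:330,::-1].astype(np.uint8),None,fx=6,fy=6,interpolation=cv2.INTER_CUBIC))
E
```

```text
[519.41  33.33 273.81] [0.13 0.07 0.25]
pred tip [282.01858019 224.87181057] axis at 110 [281.84107221 228.92630269]
[[ 57  56  56  57  61  98 118 119 113  84  56  57  56  57  56  57  57  57]
 [ 57 127 133 107  86  97 119 119 112  84  56  57  56  57  56  55  56  55]
 [ 89 214 238 238 214 142 118 118 111  82  56  56  57  57  57  56  57  56]
 [212 241 241 241 230 168 118 118 137 128  84  57  56  56  56  57  56  56]
 [233 242 242 241 229 168 119 118 140 220 239 227 165  84  56  56  57  56]
 [241 241 241 242 228 164 118 118 148 227 243 242 240 239 227 165 108  85]
 [241 242 242 242 229 163 118 119 154 229 243 242 242 243 242 241 241 228]
 [242 242 242 242 242 207 125 127 181 234 242 242 243 243 243 243 243 242]
 [242 242 242 239 219 180 155 151 156 177 216 238 243 243 243 243 243 243]
 [242 242 240 220 167 146 146 146 145 144 154 191 234 243 243 243 243 243]
 [242 242 228 171 140 142 144 144 144 141 140 141 208 240 243 243 243 244]
 [242 243 227 165 139 143 144 143 143 142 140 135 180 234 243 243 244 244]
 [243 243 229 171 140 142 143 144 144 143 140 134 213 240 243 243 243 243]
 [243 243 229 175 139 141 144 145 144 141 138 174 232 243 243 243 243 243]
 [242 219 156 143 139 139 173 190 206 209 231 241 242 243 243 243 243 243]
 [242 213 138 138 138 218 240 241 242 242 242 243 243 243 244 243 244 234]
 [227 170 138 139 137 224 243 243 243 243 243 243 243 244 243 243 239 201]
 [156 144 139 138 218 242 243 243 243 243 242 243 244 244 243 243 225 158]]
```

View pics/g2.png

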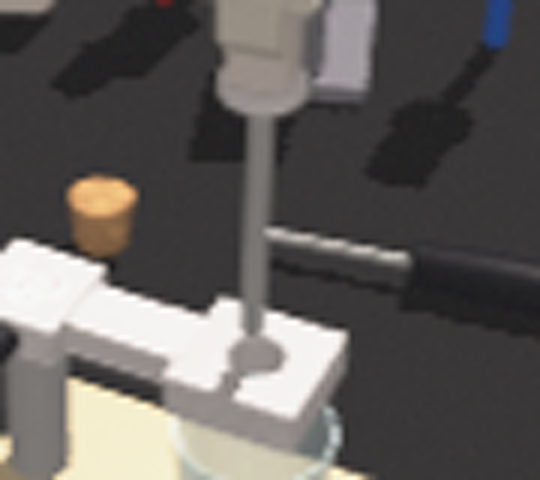

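The tip is just above and behind the mouth as expected from this angle. The rod axis is at u≈281.8 and the hole centre at (282.3,228.8), so the error is under 1.5 mm. I'll make a small −x correction and go down.

>>> step_arm(deltas=[[0,-0.0014,0,0,0],[0,0,0,0.015,0],[0,0,0,0.02,0],[0,0,0,0.015,0],[0,0,0,0,0]])

```text
time: 12.85
tool_pos: [517.6, 33.5, 246.4]
tcp_rot: [-3.142, 0.003, -0.05]
contact_force: [0.3, -0.6, -1.0]
grip_width: 23.7
finger_force: 29.9
```

>>> step_arm(deltas=[[0,0,0,0.02,0],[0,0,0,0.03,0],[0,0,0,0.03,0],[0,0,0,0.02,0],[0,0,0,0.012,0],[0,0,0,0,0],[0,0,0,0,0],[0,0,0,0,0]])

```text
time: 13.65
tool_pos: [518.9, 33.4, 192.8]
tcp_rot: [3.141, -0.001, -0.05]
contact_force: [-0.0, -0.8, -1.5]
grip_width: 23.8
finger_force: 29.9
```

```bash
python3 - <<'E'
from h import *
Ts=[];S=[]
for i in range(4):
    im,d=bot.capture('side'); S.append(im.astype(float)); o=bot.get_obs(); Ts.append(o['tool_pos'])
s=np.mean(S,0); T=np.mean(Ts,0); print(T.round(2),o['tcp_rot'],o['contact_force'],o['finger_force'])
print('axis at 110',proj('side',[[T[0],T[1],110]])[0])
print(s.mean(2)[220:236,275:291].round().astype(int))
cv2.imwrite('pics/g3.png',cv2.resize(s[170:270,235:335,::-1].astype(np.uint8),None,fx=6,fy=6,interpolation=cv2.INTER_CUBIC))
E
```

```text
[518.75  33.42 192.69] [ 3.14145469e+00 -7.79759185e-04 -5.00954250e-02] [ 0.1519223  -0.52491102 -0.61292846] 29.949019253253937
axis at 110 [282.09926713 228.99835   ]
[[ 91 215 240 239 227 165 114 119 116  93  62  56  57  58  57  57]
 [215 241 242 242 241 204 114 118 116 114  89  57  57  56  56  58]
 [234 242 242 242 242 208 116 120 116 216 240 229 167  84  56  58]
 [242 242 242 243 243 209 116 119 116 222 243 243 241 240 228 167]
 [242 242 243 243 240 196 117 120 116 222 243 243 243 243 243 242]
 [243 243 243 243 238 187 117 119 120 224 243 243 243 243 244 244]
 [164 228 243 240 215 146 117 118 118 165 218 239 243 244 244 244]
 [138 154 166 181 163 123 118 118 118 136 157 192 236 244 244 243]
 [139 139 136 139 136 123 118 118 119 132 142 143 210 240 243 243]
 [138 139 136 134 134 123 118 119 118 134 142 137 144 159 164 164]
 [140 140 136 136 134 122 118 119 118 134 142 136 135 137 138 223]
 [140 139 138 139 132 121 118 118 120 133 139 136 136 138 139 228]
 [139 138 139 139 136 131 127 123 126 136 139 138 138 139 140 228]
 [138 139 140 141 140 137 137 137 138 140 138 138 138 140 223 243]
 [138 140 140 141 139 137 139 140 140 141 138 138 140 224 243 244]
 [142 142 141 140 138 138 139 141 140 139 138 139 224 243 244 244]]
```

View pics/g3.png

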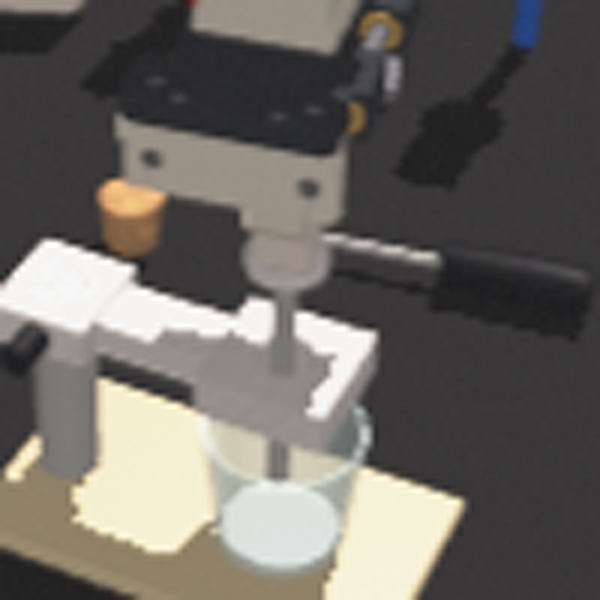

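The rod passes through the hole with its axis at u≈282.0 against a hole centre of 282.35, about 1 mm off. The tip is visible inside the glass at crop (277,478), about 42 mm up, and the wrist force shows no contact. Handing in.

```bash
python3 -c "
from plant import bot
print(bot.close_job())"
```

```text
the job is handed in; nothing more can be done
None
```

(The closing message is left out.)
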